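Find the fullest putty tin in the drawer by its heft and hold it up

TASK

Pull the upper drawer of the grey cabinet fully out to its stop and leave it open; then heft the three identical closed tins in it in turn along the row, from the robot's left to its right, each a few centimetres clear of the drawer floor, setting each gently back upright on the drawer floor before taking the next. Find the heaviest (the fullest) by feel and finish holding it up in the gripper, still and upright, at least 10 cm above where it stood, with the two lighter tins standing in the drawer: do not put it down or let go at the end. Keep all tins upright throughout, and leave the lower drawer shut and the bottle, dropper jar and tub where they are.

Things in the scene. Friction and masses are not known exactly. Their poses are not given: they have to be found in the camera images.
- cabinet: Bench-top dark grey steel cabinet with two drawers, fixed on the table: 300 deep (x), 440 wide (y), 205 high. Origin: at table height under the middle of its front plane (the face of the shut drawers); its -x axis points out of the front towards the robot (the drawers slide out along it), y is its width, z up. It stands turned by up to 7 degrees.
- upper_drawer (a joint): How far the upper drawer is out, in m: 0 shut, 0.175 at its stop. It may start a little open. It slides with about 2 N of friction, has no spring and stays where it is left. Floor level, 91 mm above the table; side walls 36 mm above the floor; front panel 14 mm thick, its top 192 mm above the table. Three tins stand on its floor in a row across its width and ride with it.
- upper_drawer_handle (a point): Middle of the upper drawer's handle: a level steel bar 10 mm thick and 130 mm long, along the cabinet's y axis, 40 mm in front of the drawer's front panel (35 mm clear behind it), 170 mm above the table (35 mm below the cabinet's top). Posts join it to the panel 60 mm either side of the middle. Moves with the drawer; axes as the cabinet's.
- lower_drawer (a joint): How far the lower drawer is out, in m; 0 is shut, where it starts and stays. It has the same handle, 65 mm above the table.
- tin_left_centre (a point): Centre (half-way up, on the axis) of the tin at the robot's left (the cabinet's +y side) in the row in the upper drawer: a closed round upright steel tin, 60 mm diameter, 75 mm high, exactly like the other two. Standing in the drawer its centre is 128.5 mm above the table. The tins stand 100 to 130 mm apart and, drawer fully out, 70 to 100 mm in front of the cabinet's front plane.
- tin_left: The same tin; origin at the centre of its underside, z up its axis. The tins weigh 0.13 to 0.5 kg, according to how much of a solid cake of putty is left inside; the heaviest is at least 0.15 kg heavier than either of the others and may be any of the three.
- tin_middle_centre (a point): Centre (half-way up, on the axis) of the tin at the middle in the row in the upper drawer: a closed round upright steel tin, 60 mm diameter, 75 mm high, exactly like the other two. Standing in the drawer its centre is 128.5 mm above the table. The tins stand 100 to 130 mm apart and, drawer fully out, 70 to 100 mm in front of the cabinet's front plane.
- tin_middle: The same tin; origin at the centre of its underside, z up its axis. The tins weigh 0.13 to 0.5 kg, according to how much of a solid cake of putty is left inside; the heaviest is at least 0.15 kg heavier than either of the others and may be any of the three.
- tin_right_centre (a point): Centre (half-way up, on the axis) of the tin at the robot's right (the cabinet's -y side) in the row in the upper drawer: a closed round upright steel tin, 60 mm diameter, 75 mm high, exactly like the other two. Standing in the drawer its centre is 128.5 mm above the table. The tins stand 100 to 130 mm apart and, drawer fully out, 70 to 100 mm in front of the cabinet's front plane.
- tin_right: The same tin; origin at the centre of its underside, z up its axis. The tins weigh 0.13 to 0.5 kg, according to how much of a solid cake of putty is left inside; the heaviest is at least 0.15 kg heavier than either of the others and may be any of the three.
- bottle: Bystander: white bottle with black cap, 84 mm diameter, 225 mm high, standing on the table to the left; origin at the centre of its underside.
- dropper_jar: Bystander: small glass jar with a red dropper cap, 56 mm diameter, 110 mm high, on the table to the left; origin at the centre of its underside.
- tub: Bystander: clear open plastic tub, 170 x 240 mm, 65 mm high, on the table to the right; origin at the centre of its underside.

How it is judged:
By the outcome, as a careful person would: the job done as asked, in the order asked, and still so for the second after the job is handed in, while the arm keeps its last pose, push and grip.
It also fails if it takes over 72 s, if anything falls off the work surface, if the arm or the gripper's body presses on something with over 40 N, if the wrist force passes 120 N, or if a joint passes its speed limit or range.

ROBOT

A 7-joint arm with a two-finger parallel gripper is mounted at the origin on the work surface. World frame = base frame: x ahead of the robot, y to its left, z up, the work surface at z = 0. Lengths are in m, angles in rad, forces in N, time in s.
With the tool pointing down it reaches from about 0.4 to 0.9 m from the base axis. Payload 5.5 kg.
Tool frame: the origin (TCP) lies midway between the tips of the shut fingers; the grasp point (between the pads) lies 19 mm behind it (manip.grip_depth is the distance from the TCP to the grasp point, in m); z points along the fingers, x is the direction in which the jaws open and shut, and the axes are right-handed (so a half turn about z gives the same grasp; the last joint's range is limited). The gripper opens to 92 mm and grips with 3 to 60 N. Pads are 19 mm wide; open, the fingers measure 130 mm over their backs; the gripper's body (75 mm by 190 mm) begins 47 mm behind the grasp point.
Start: joints at [1.437, 0.501, -0.427, 1.55, 0.221, 1.138, -0.21], TCP at [0.251, -0.599, 0.197] pointing down, gripper open.
Joint ranges: [-2.88, 2.88], [-0.31, 2.03], [-1.54, 1.56], [0.2, 2.42], [-1.41, 4.55], [0.19, 2.02], [-2.57, 2.57]. Speed limits (rad/s): [2.57, 2.57, 3.14, 3.14, 3.14, 3.14, 3.14].

INTERFACE

Orientations are given as a unit quaternion [x, y, z, w].
In Python, from bench import manip, effector, viewer gives the robot as it stands. Calls block until the motion is done:
- manip.move_pose(position, orientation): joint-space move of the TCP to a pose.
- manip.servo_line(position, ori=None, vel=0.15): straight line of the TCP; ori=None keeps the orientation; vel is the mean speed in m/s.
- manip.movej(angles): joint-space move.
- effector.open_jaws() and effector.close(f_grip=None): open the fingers fully, or close them until they stop; f_grip is the grip in N (None keeps the last).
- manip.sleep(seconds).
- manip.solve_ik(position, orientation): joint angles nearest the present ones, or None.
- viewer.get_image(name): name is "scene" or "side" or "wrist"; returns the picture (420x560x3 uint8, red, green, blue); there is no depth.
- viewer.get_calibration(name): a dict with "vfov" (degrees; the focal length in pixels is half the picture's height over the tangent of half this angle, whatever the lens; pixels are square), "cx", "cy" (the principal point, pixels), "eye" and "attitude" of the camera in the world. Camera axes: x right, y down, z forward; pixel columns grow to the right and rows downward; lengths in m; the calibration is good to about 2 mm. A picture is of the moment at which its call begins: read the wrist's pose just before it. get_calibration takes no time and is no camera call; for the wrist camera it gives the pose at the moment of the call.
A pose or a line that the arm cannot do raises manip.PlanningError and nothing moves.
- manip.hand_in(): hands the job in, once; it reports no verdict.
Readings, each from a call of its own:
- manip.current_clock(): time.
- manip.current_q(): joint angles.
- manip.current_joint_velocities(): joint speeds.
- manip.current_tau(): joint torques, N m.
- manip.current_tool_pos(): TCP position.
- manip.current_tcp_rot(): TCP orientation.
- manip.current_force(): force on the tool from outside, world axes, zero at the start.
- manip.current_wrist_torque(): the same for the moment, N m.
- manip.current_finger_gap(): finger opening in m.
Only numpy, scipy, OpenCV 4.12 (cv2) and the standard library are available. Lean on these libraries where they do the work, as an engineer would, in place of code of your own. Each camera call takes 0.05 s, during which the arm holds its last target.

## Working session

There is one attempt and no reset: what is moved stays moved. The work goes in short steps, each a Python script; the robot and the scene stay as the last script left them, time stands still between calls to the robot, and variables do not carry over. Pictures are saved under pics/ and viewed, and the job is handed in when it is done.

```bash
ls; mkdir -p pics
python3 - <<'E'
from bench import manip, effector, viewer
import cv2
for n in ["scene","side","wrist"]:
    c=viewer.get_calibration(n); print(n,c)
    cv2.imwrite(f"pics/a_{n}.png",viewer.get_image(n)[:,:,::-1])
print(manip.current_clock(),manip.current_tool_pos(),manip.current_tcp_rot(),manip.grip_depth,manip.current_finger_gap())
E
```

```text
pics
scene {'vfov': 57.09222261347278, 'cx': 272.0111252957564, 'cy': 207.39257526977343, 'eye': array([1.22570942, 0.3105085 , 1.02670977]), 'attitude': array([ 0.4894434 ,  0.81004789, -0.27194683, -0.17410483])}
side {'vfov': 43.26816030921002, 'cx': 278.0127787570411, 'cy': 200.93462138525396, 'eye': array([0.17495677, 0.92741038, 1.11516744]), 'attitude': array([-0.18372534,  0.90190369, -0.38260933,  0.08015509])}
wrist {'vfov': 63.71508358135833, 'cx': 276.84800695668474, 'cy': 212.39096780249466, 'eye': array([ 0.32151082, -0.56878573,  0.38361623]), 'attitude': array([ 0.82404936, -0.54765914, -0.08101807,  0.12020062])}
0.15 [ 0.25096941 -0.59894908  0.19580881] [ 8.32638132e-01 -5.53816920e-01 -6.11568984e-04 -4.31374054e-04] 0.0188 0.09158963314493736
```

View pics/a_scene.png

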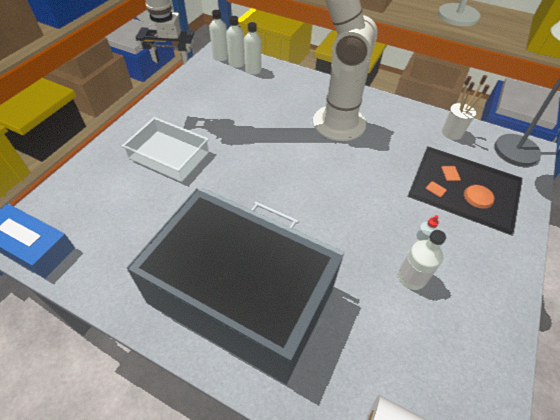

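View pics/a_side.png

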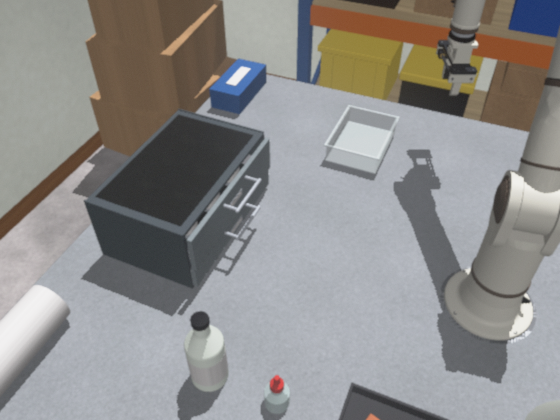

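View pics/a_wrist.png

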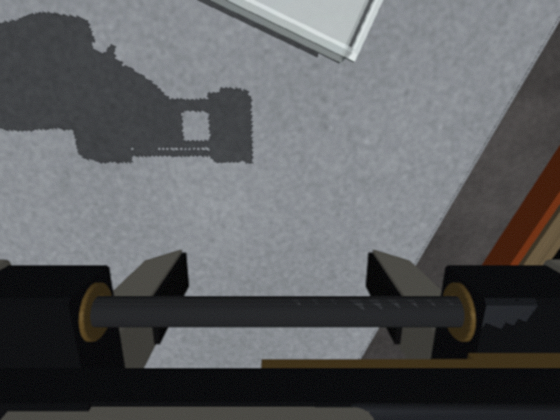

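Run:
```python
import cv2
a=cv2.imread("pics/a_scene.png")[180:380,120:360]; cv2.imwrite("pics/z1.png",cv2.resize(a,None,fx=3,fy=3,interpolation=2)[:600])
a=cv2.imread("pics/a_side.png")[105:285,85:285]; cv2.imwrite("pics/z2.png",cv2.resize(a,None,fx=3.3,fy=3.3,interpolation=2)[:600])
```

```text
(no output)
```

View pics/z1.png

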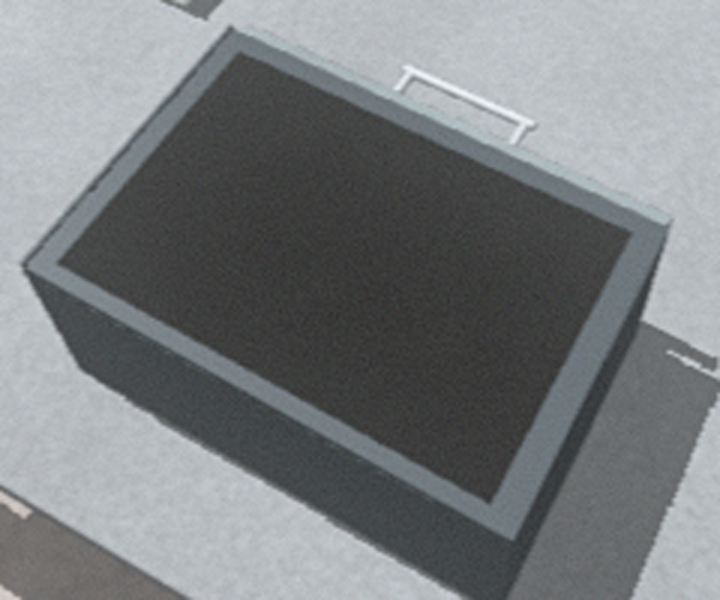

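View pics/z2.png

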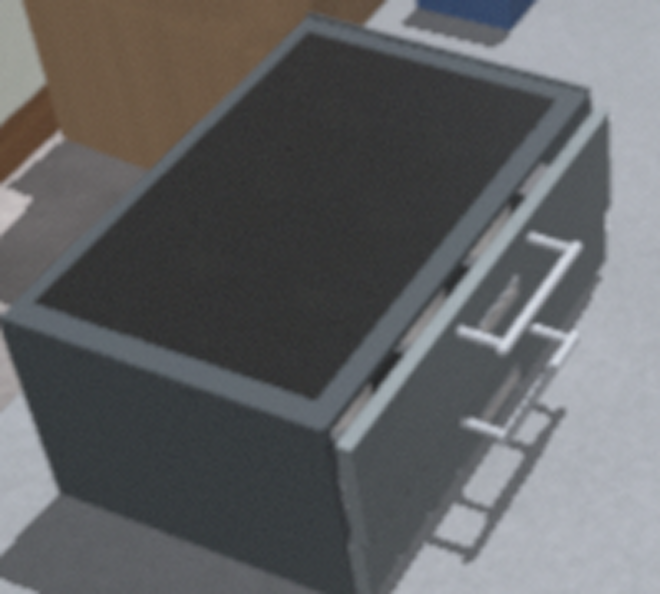

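```bash
cat > h.py <<'E'
from bench import manip, effector, viewer
import numpy as np, cv2
from scipy.spatial.transform import Rotation as R
def ray(n,u,v,c=None):
    c=c or viewer.get_calibration(n); f=210/np.tan(np.radians(c['vfov'])/2)
    return np.array(c['eye']), R.from_quat(c['attitude']).apply([(u-c['cx'])/f,(v-c['cy'])/f,1])
def onz(n,u,v,z,c=None):
    e,d=ray(n,u,v,c); return e+d*(z-e[2])/d[2]
def proj(n,p,c=None):
    c=c or viewer.get_calibration(n); f=210/np.tan(np.radians(c['vfov'])/2)
    q=R.from_quat(c['attitude']).inv().apply(np.array(p)-c['eye']); return q[:2]/q[2]*f+[c['cx'],c['cy']]
def rotdown(ang): # tool z down, tool x at angle ang in the xy plane
    x=np.array([np.cos(ang),np.sin(ang),0]); z=np.array([0,0,-1.]); return R.from_matrix(np.c_[x,np.cross(z,x),z]).as_quat()
E
python3 - <<'E'
from h import *
S=lambda x,y:(120+x/3,180+y/3); D=lambda x,y:(85+x/3.3,105+y/3.3)
for p in [(235,32),(665,228),(515,540),(27,266)]: print('sc top',onz('scene',*S(*p),.205))
for p in [(407,69),(534,124)]: print('sc h',onz('scene',*S(*p),.172))
for p in [(5,320),(312,18),(587,95),(325,430)]: print('si top',onz('side',*D(*p),.205))
for p in [(578,245),(503,347)]: print('si h',onz('side',*D(*p),.170))
for p in [(606,118),(342,442)]: print('si panel',onz('side',*D(*p),.192))
E
```

```text
sc top [ 0.70072734 -0.17707715  0.205     ]
sc top [0.70982474 0.25067898 0.205     ]
sc top [0.99033345 0.24880746 0.205     ]
sc top [ 0.980456   -0.18545124  0.205     ]
sc h [ 0.64145408 -0.02909381  0.172     ]
sc h [0.64285742 0.10334604 0.172     ]
si top [0.98408595 0.24916699 0.205     ]
si top [ 0.97617855 -0.18423295  0.205     ]
si top [ 0.69677175 -0.17536054  0.205     ]
si top [0.70582256 0.25242441 0.205     ]
si h [ 0.64026716 -0.03041969  0.17      ]
si h [0.64443055 0.0987955  0.17      ]
si panel [ 0.67557223 -0.16747967  0.192     ]
si panel [0.69642717 0.24806753 0.192     ]
```

Run:
```python
from h import *
yaw=-.022; q=rotdown(-np.pi/2+yaw)
H=np.array([.642,.036]); ex=np.array([np.cos(yaw),np.sin(yaw)])
P=H+ex*.0225
print(P, manip.solve_ik([*P,.28],q), manip.solve_ik([*(P-ex*.2),.15],q))
effector.close(10)
manip.move_pose([*P,.26],q)
c=viewer.get_calibration('wrist'); cv2.imwrite("pics/w1.png",viewer.get_image('wrist')[:,:,::-1])
manip.servo_line([*P,.192],vel=.1)
cv2.imwrite("pics/w2.png",viewer.get_image('wrist')[:,:,::-1]);cv2.imwrite("pics/s2.png",viewer.get_image('side')[:,:,::-1])
print(c['eye'],c['attitude'])
print(manip.current_clock(),manip.current_tool_pos(),manip.current_force(),manip.current_finger_gap())
```

```text
[0.66449456 0.03550504] [ 0.47720492  0.5771117  -0.88635085  1.39651176  0.44553535  1.37514001
 -2.00686746] [ 0.77121522  0.385346   -1.08240111  2.02900318  0.41515811  0.96662935
 -2.11711602]
[0.74119417 0.03252406 0.44767736] [-0.6914045   0.70773028  0.10382838 -0.10147574]
5.25 [0.66512345 0.03580896 0.19300492] [0.21229078 0.03745775 0.18376729] 0.0006314877849411776
```

View pics/w2.png

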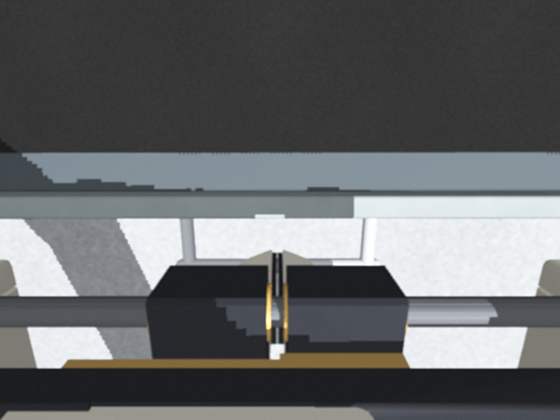

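View pics/s2.png

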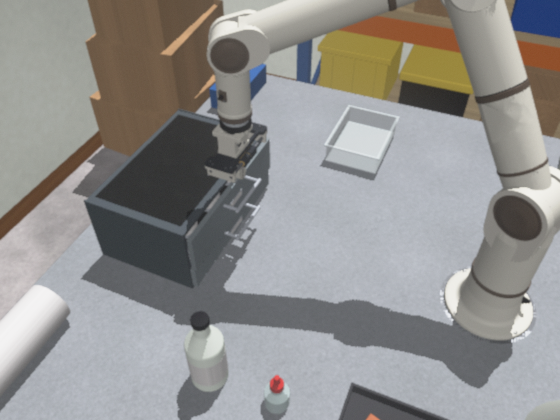

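View pics/w1.png

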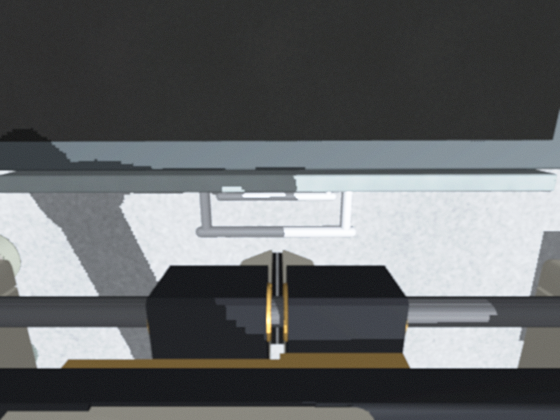

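Run:
```python
from h import *
c=dict(vfov=63.71508358135833,cx=276.848,cy=212.391,eye=np.array([0.74119417,0.03252406,0.44767736]),attitude=[-0.6914045,0.70773028,0.10382838,-0.10147574])
for u,v,z in [(198,232,.17),(352,232,.17),(20,190,.192),(550,188,.192),(20,172,.192),(550,168,.192),(555,140,.205)]: print(onz('wrist',u,v,z,c))
# where do the current fingers' centre appear
print(proj('wrist',[.6651,.0358,.193]))
```

```text
[0.6416717  0.10368457 0.17      ]
[ 0.63853276 -0.03072693  0.17      ]
[0.68727165 0.23273762 0.192     ]
[ 0.67928267 -0.17730051  0.192     ]
[0.70124625 0.22934305 0.192     ]
[ 0.69489487 -0.17405683  0.192     ]
[ 0.71708205 -0.16293713  0.205     ]
[277.34541272 244.89235654]
```

Run:
```python
from h import *
yaw=-.021; ex=np.array([np.cos(yaw),np.sin(yaw)])
P=np.array([.6622,.0357])
manip.servo_line([*P,.190],vel=.1)
for z in (.17,.151):
    manip.servo_line([*P,z],vel=.06); print(manip.current_force())
def pull(d,v):
    manip.servo_line([*(P-ex*d),.151],vel=v); f=manip.current_force(); print(d,manip.current_tool_pos(),f.round(1)); return f
pull(.14,.12)
for d in np.arange(.15,.22,.006):
    f=pull(d,.05)
    if np.hypot(f[0],f[1])>12: break
print(manip.current_clock())
cv2.imwrite("pics/s3.png",viewer.get_image('side')[:,:,::-1])
```

```text
[ 0.3009296  -0.40721153  0.38397057]
[0.70367833 0.30479505 0.89706669]
0.14 [0.52300881 0.03860864 0.15116591] [-0.4 -0.   0.9]
0.15 [0.51192982 0.03884954 0.15093073] [ 0.8 -0.7 -0.5]
0.156 [0.50592515 0.03891653 0.15101862] [-0.2  0.1  0.6]
0.162 [0.49987042 0.03902575 0.1509907 ] [-0.6 -0.5  1.1]
0.168 [0.49388179 0.03915396 0.15099102] [-0.4 -0.6  0.1]
0.17400000000000002 [0.48787717 0.03927516 0.15096885] [ 0.2 -0.1  0.7]
0.18000000000000002 [0.48187519 0.03940251 0.15098356] [-0.2 -0.1 -0. ]
0.18600000000000003 [0.47588977 0.03953408 0.15097952] [-0.   0.5  0.7]
0.19200000000000003 [0.46987442 0.03966704 0.15097792] [-0.3 -0.3 -0.1]
0.19800000000000004 [0.46389188 0.03976227 0.15098686] [-0.1  0.1 -0.5]
0.20400000000000004 [0.45788023 0.03989602 0.15097027] [ 0.2 -0.  -1.2]
0.21000000000000005 [0.45189342 0.04001893 0.15098864] [ 0.4 -0.1 -0.1]
0.21600000000000005 [0.44590636 0.04012161 0.15097519] [ 0.4 -0.6  0.1]
11.05
```

View pics/s3.png

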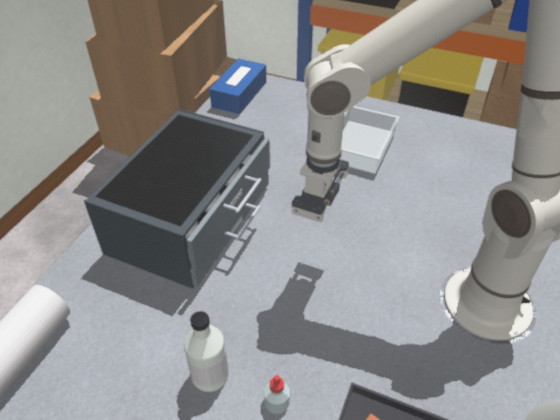

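Run:
```python
from h import *
c=viewer.get_calibration('wrist');print(c['eye'],c['attitude'])
cv2.imwrite("pics/w3.png",viewer.get_image('wrist')[:,:,::-1])
a=cv2.imread("pics/a_side.png")[150:270,200:330];b=cv2.imread("pics/s3.png")[150:270,200:330]
cv2.imwrite("pics/cmp.png",cv2.resize(np.hstack([a,b]),None,fx=3,fy=3,interpolation=2))
```

```text
[0.52268611 0.03873943 0.33897863] [-0.69209379  0.7070969   0.10373434 -0.10128846]
```

View pics/cmp.png

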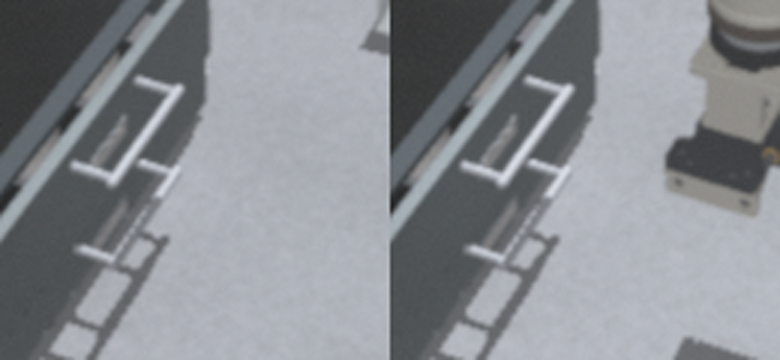

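View pics/w3.png

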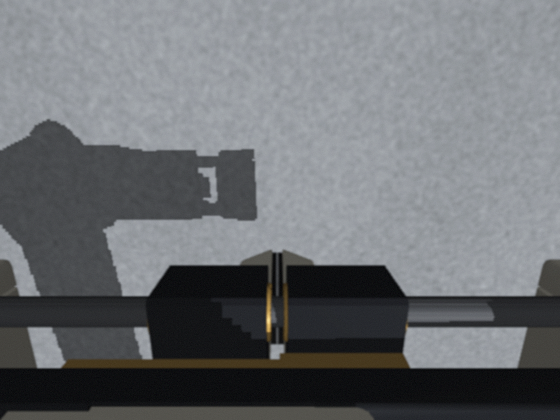

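Run:
```python
from h import *
p=manip.current_tool_pos(); print(p, manip.current_clock())
b=cv2.imread("pics/s3.png"); 
im=b[130:290,230:430].copy(); im=cv2.resize(im,None,fx=3.6,fy=3.6,interpolation=2)
for dz in (0,.019,.066,.11):
    u=(proj('side',p+[0,0,dz])-[230,130])*3.6; print(dz,u/3.6+[230,130],proj('wrist',p+[0,0,dz]),proj('wrist',p+[.0095,0,dz])); cv2.circle(im,tuple(int(k) for k in u),4,(0,0,255),-1)
cv2.imwrite("pics/c2.png",im)
```

```text
[0.44632729 0.04015854 0.15106497] 11.15
0 [318.82396944 221.94698771] [277.37385361 244.82293984] [277.03391676 229.83569191]
0.019 [319.20146841 216.67205859] [277.40928175 258.05463452] [277.03570557 241.75984306]
0.066 [320.1685281  203.15898505] [277.53685145 305.69933801] [277.04218708 284.96544976]
0.11 [321.11938278 189.87235   ] [277.76404073 390.54993469] [277.05388887 362.96931398]
```

View pics/c2.png

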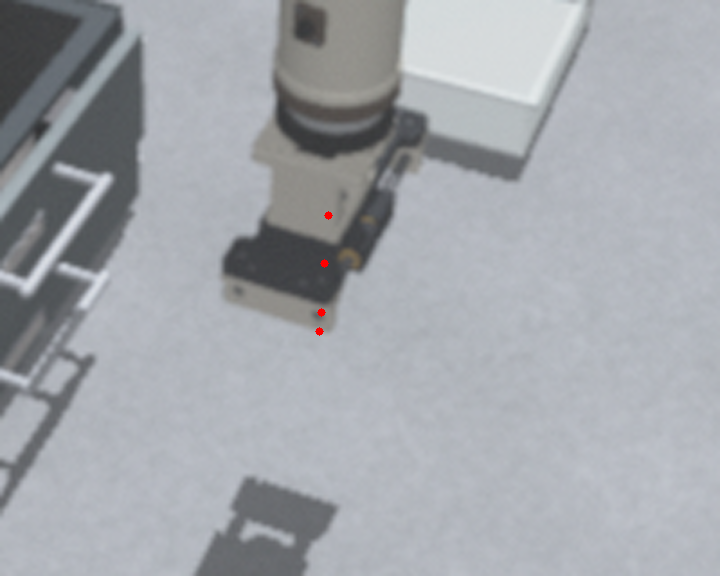

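Run:
```python
from h import *
p=manip.current_tool_pos()
T=lambda q:((proj('side',q)-[230,130])*3.6).round()
for d in [(.077,0,.188),(.0375,.095,.066),(-.0375,.095,.066),(.0375,-.095,.066),(-.0375,-.095,.066),(.0375,.095,.11),(-.0375,.095,.11),(0.01,.019,0),(-.01,.019,0),(-.01,.019,.06),(.01,.019,0.06)]: print(d,T(p+d))
```

```text
(0.077, 0, 0.188) [221.  95.]
(0.0375, 0.095, 0.066) [220. 342.]
(-0.0375, 0.095, 0.066) [329. 375.]
(0.0375, -0.095, 0.066) [320. 164.]
(-0.0375, -0.095, 0.066) [421. 191.]
(0.0375, 0.095, 0.11) [221. 294.]
(-0.0375, 0.095, 0.11) [333. 327.]
(0.01, 0.019, 0) [297. 345.]
(-0.01, 0.019, 0) [324. 353.]
(-0.01, 0.019, 0.06) [329. 292.]
(0.01, 0.019, 0.06) [301. 284.]
```

Run:
```python
from h import *
p=manip.current_tool_pos(); print(p,R.from_quat(manip.current_tcp_rot()).as_matrix().round(3))
b=viewer.get_image('scene')[:,:,::-1].copy()
u0=proj('scene',p); print(u0)
x0,y0=int(u0[0]-90),int(u0[1]-100)
im=cv2.resize(b[y0:y0+160,x0:x0+200],None,fx=3.6,fy=3.6,interpolation=2)
for d in [(0,0,0),(0,0,.066),(0,.019,0),(0,-.019,0)]:
    u=(proj('scene',p+d)-[x0,y0])*3.6; cv2.circle(im,tuple(int(k) for k in u),4,(0,0,255),-1)
cv2.imwrite("pics/c3.png",im)
```

```text
[0.44632729 0.04015854 0.15106497] [[-0.022 -1.     0.   ]
 [-1.     0.022 -0.   ]
 [ 0.    -0.    -1.   ]]
[305.93069759 171.80638335]
```

View pics/c3.png

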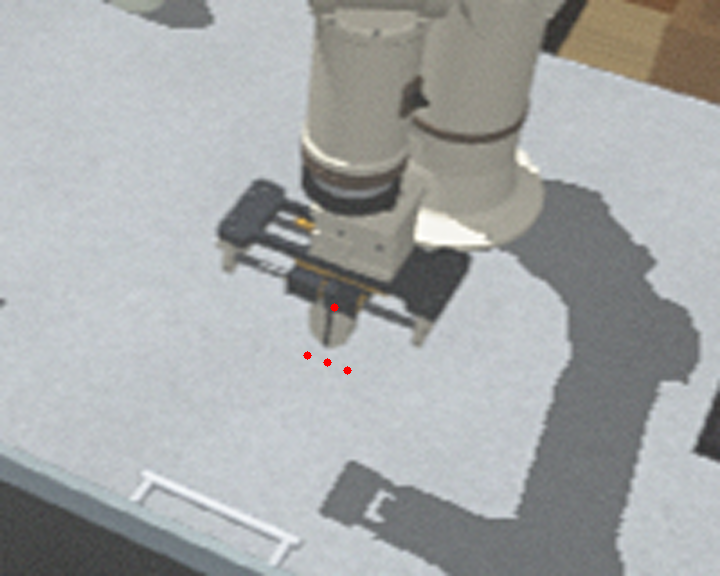

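Run:
```python
from h import *
p=manip.current_tool_pos(); u0=np.array([305.93069759,171.80638335]); x0,y0=int(u0[0]-90),int(u0[1]-100)
def tri(rs):
    A=0;b=0
    for e,d in rs:
        d=d/np.linalg.norm(d); M=np.eye(3)-np.outer(d,d); A=A+M; b=b+M@e
    return np.linalg.solve(A,b)
print(tri([ray('scene',x0+328/3.6,y0+346/3.6),ray('wrist',277,251)])-p)
# lug corner at +y in scene (rightmost) 
print(tri([ray('scene',x0+420/3.6,y0+344/3.6),ray('side',230+300/3.6,130+323/3.6)])-p)
a=cv2.imread('pics/w3.png')[230:370,130:430]; cv2.imwrite('pics/w3z.png',cv2.resize(a,None,fx=2.6,fy=2.6,interpolation=2))
```

```text
[0.00756681 0.00061983 0.028073  ]
[-0.00255732  0.07044396  0.0669984 ]
```

View pics/w3z.png

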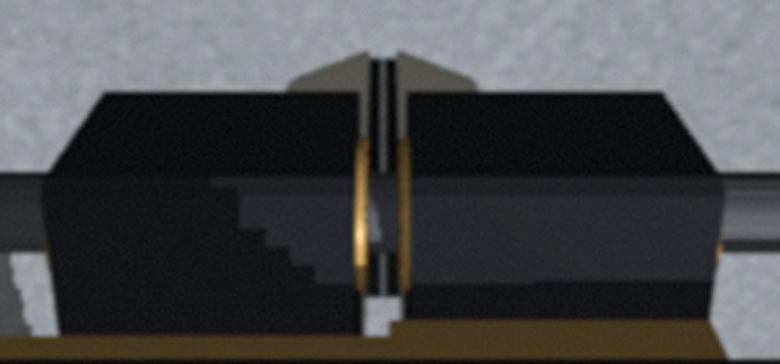

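Run:
```python
from h import *
yaw=-.021; ex=np.array([np.cos(yaw),np.sin(yaw)])
P=np.array([.6618,.0357])
p=manip.current_tool_pos()
manip.servo_line([p[0],p[1],.195],vel=.2)
manip.servo_line([*P,.195],vel=.25)
manip.servo_line([*P,.155],vel=.15)
for z in (.148,.141,.134,.127,.122):
    manip.servo_line([*P,z],vel=.06); f=manip.current_force(); print(z,f.round(1))
    if abs(f[2])>5: break
print(manip.current_clock())
cv2.imwrite("pics/s4.png",viewer.get_image('side')[130:290,150:350,::-1].repeat(3,0).repeat(3,1))
cv2.imwrite("pics/sc4.png",viewer.get_image('scene')[130:290,180:380,::-1].repeat(3,0).repeat(3,1))
```

```text
0.148 [ 1.   0.4 -1. ]
0.141 [ 0.   0.8 -0.1]
0.134 [ 0.4 -0.8  0.3]
0.127 [ 0.3 -1.   0. ]
0.122 [ 0.9 -1.   0.2]
14.3083
```

View pics/s4.png

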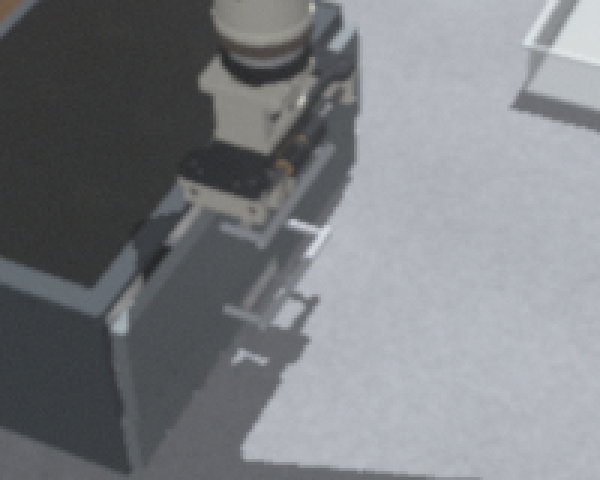

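View pics/sc4.png

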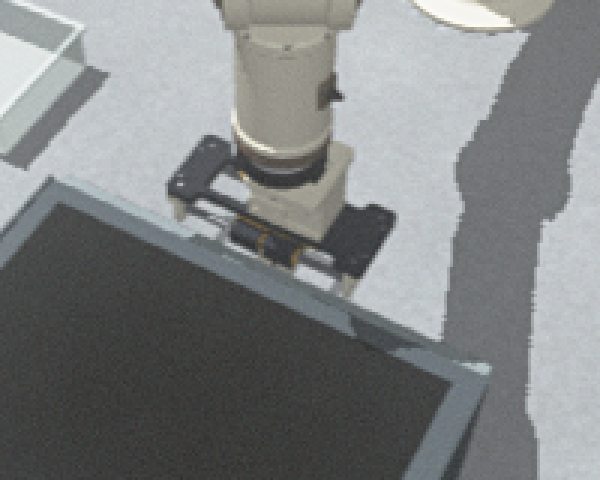

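Run:
```python
from h import *
yaw=-.021; ex=np.array([np.cos(yaw),np.sin(yaw)])
P=np.array([.6618,.0357])
def pull(d,v):
    manip.servo_line([*(P-ex*d),.122],vel=v); f=manip.current_force(); print(round(d,3),manip.current_tool_pos().round(4),f.round(1)); return f
f=pull(.04,.08)
pull(.07,.1)
cv2.imwrite("pics/s5.png",viewer.get_image('side')[130:290,150:350,::-1].repeat(3,0).repeat(3,1))
print(manip.current_clock())
```

```text
0.04 [0.6221 0.0364 0.1222] [-0.5  0.4 -0.5]
0.07 [0.5921 0.037  0.1221] [0.1 0.5 0.1]
15.5583
```

View pics/s5.png

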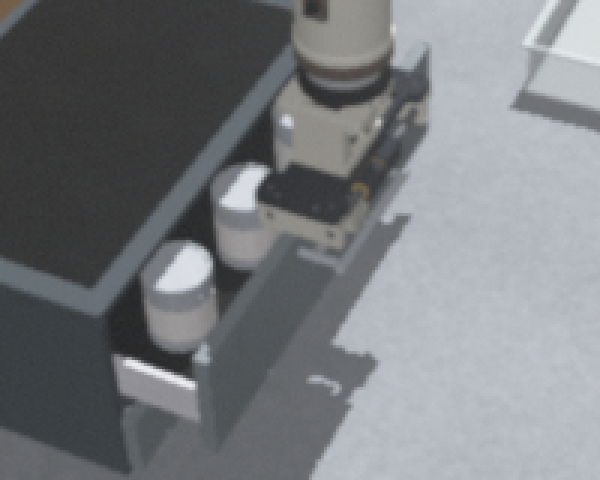

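Run:
```python
from h import *
yaw=-.021; ex=np.array([np.cos(yaw),np.sin(yaw)])
P=np.array([.6618,.0357])
def pull(d,v):
    manip.servo_line([*(P-ex*d),.122],vel=v); f=manip.current_force(); print(round(d,3),manip.current_tool_pos().round(4),f.round(1)); return f
pull(.145,.1)
for d in np.arange(.15,.2,.004):
    f=pull(d,.05)
    if f[0]>9: break
manip.sleep(.3); print(manip.current_force().round(1))
b=viewer.get_image('side')
cv2.imwrite("pics/s6.png",b[:,:,::-1])
print(manip.current_clock())
```

```text
0.145 [0.5173 0.0386 0.1221] [-0.1  0.   0.2]
0.15 [0.5115 0.0389 0.1218] [-1.1  0.2 -0.5]
0.154 [0.5074 0.039  0.1219] [1.1 0.  0.2]
0.158 [0.5032 0.039  0.1219] [-0.2 -0.2 -0.3]
0.162 [0.4992 0.0391 0.1219] [-0.3 -1.   0.5]
0.166 [0.4952 0.0392 0.1219] [-0.4  0.2  0.6]
0.17 [0.4912 0.0393 0.1219] [-0.5  0.3  0.3]
0.174 [0.4886 0.0393 0.1223] [ 4.1  0.7 -2. ]
0.178 [0.4887 0.0395 0.1229] [ 14.7  -0.4 -11. ]
[15.  -0.4 -9.8]
18.8083
```

View pics/s6.png

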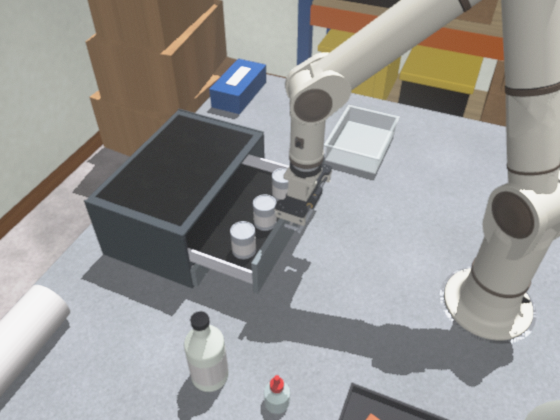

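Run:
```python
from h import *
yaw=-.021; ex=np.array([np.cos(yaw),np.sin(yaw)])
p=manip.current_tool_pos()[:2]+ex*.007
manip.servo_line([*p,.1222],vel=.05); print(manip.current_force().round(1))
manip.servo_line([*p,.165],vel=.12); print(manip.current_force().round(1))
manip.servo_line([.54,.037,.25],vel=.25)
effector.open_jaws()
c=viewer.get_calibration('wrist'); b=viewer.get_image('wrist')
np.savez('w7.npz',eye=c['eye'],attitude=c['attitude'],vfov=c['vfov'],cx=c['cx'],cy=c['cy'])
cv2.imwrite("pics/w7.png",b[:,:,::-1])
cv2.imwrite("pics/s7.png",viewer.get_image('side')[130:290,150:350,::-1].repeat(3,0).repeat(3,1))
cv2.imwrite("pics/sc7.png",viewer.get_image('scene')[:,:,::-1])
print(manip.current_clock(),manip.current_tool_pos())
```

```text
[ 1.  -0.  -0.5]
[-1.   0.7 -0.5]
21.8417 [0.5400052  0.03700343 0.25001026]
```

View pics/w7.png

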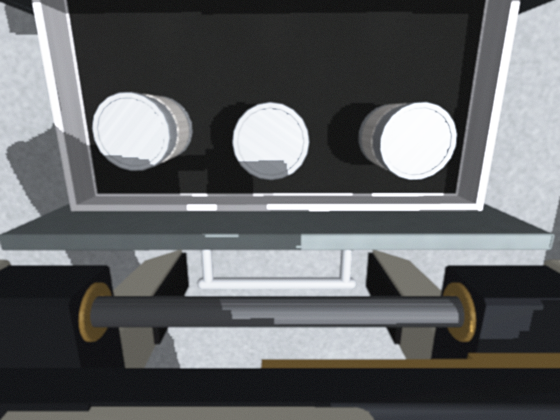

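View pics/s7.png

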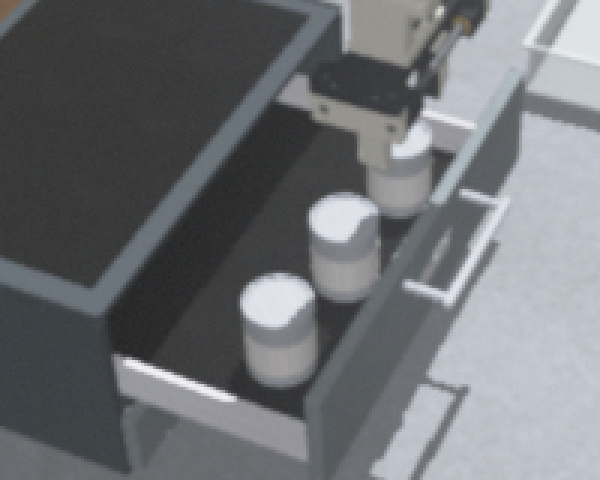

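Run:
```python
from h import *
c=dict(np.load('w7.npz')); 
g=cv2.cvtColor(cv2.imread('pics/w7.png'),cv2.COLOR_BGR2GRAY)
m=(g>185).astype(np.uint8); m[195:]=0; m[:,:85]=0; m[:,470:]=0
m=cv2.morphologyEx(m,cv2.MORPH_OPEN,np.ones((5,5)))
cs,_=cv2.findContours(m,0,2)
for k in cs:
    if cv2.contourArea(k)>1500:
        (u,v),r=cv2.minEnclosingCircle(k); e=cv2.fitEllipse(cv2.convexHull(k)); print((u,v,r),e,onz('w',u,v,.166,c),onz('w',*e[0],.166,c))
for u,v in [(132,131),(271,141),(418.5,140)]: print(onz('w',u,v,.166,c))
for u,v,z in [(200,285,.17),(353,285,.17),(5,247,.192),(550,247,.192),(5,235,.192),(550,235,.192)]: print(onz('w',u,v,z,c))
p=manip.current_tool_pos()
for dz in (0,.01,.02,.03):print((proj('side',p+[0,.046,dz])-[150,130])*3,(proj('side',p+[0.0095,.065,dz])-[150,130])*3,proj('wrist',p+[.0095,.046,dz]))
```

```text
(418.1666564941406, 140.625, 40.0916862487793) ((417.98516845703125, 140.46957397460938), (71.42694091796875, 80.296142578125), 42.05131912231445) [ 0.59183815 -0.07535488  0.166     ] [ 0.59196193 -0.0751998   0.166     ]
(270.7969055175781, 140.4344482421875, 38.02581787109375) ((270.4808654785156, 140.2430877685547), (74.62543487548828, 75.19109344482422), 135.11508178710938) [0.59447593 0.04097564 0.166     ] [0.59462948 0.04122116 0.166     ]
(131.4385986328125, 130.4385986328125, 40.614227294921875) ((130.77487182617188, 130.443115234375), (71.39509582519531, 80.77086639404297), 132.7274627685547) [0.60449307 0.14990893 0.166     ] [0.60450078 0.15042935 0.166     ]
[0.60405671 0.14953104 0.166     ]
[0.59403419 0.04082688 0.166     ]
[ 0.59231775 -0.07557012  0.166     ]
[0.4706672 0.1068578 0.17     ]
[ 0.46780835 -0.02846016  0.17      ]
[0.51906934 0.25102186 0.192     ]
[ 0.51001271 -0.17603216  0.192     ]
[0.52904224 0.24849148 0.192     ]
[ 0.52007372 -0.17392525  0.192     ]
[383.25326983 192.43652349] [362.7102604  204.43332556] [199.15375127 231.38834371]
[383.19840608 183.22172985] [362.54047695 195.21258501] [195.22583119 237.45194498]
[383.14293224 173.90446662] [362.36879049 185.88849408] [190.8807869  244.15946845]
[383.08683807 164.48301506] [362.19516884 176.4593054 ] [186.04844797 251.61923746]
```

View pics/sc7.png

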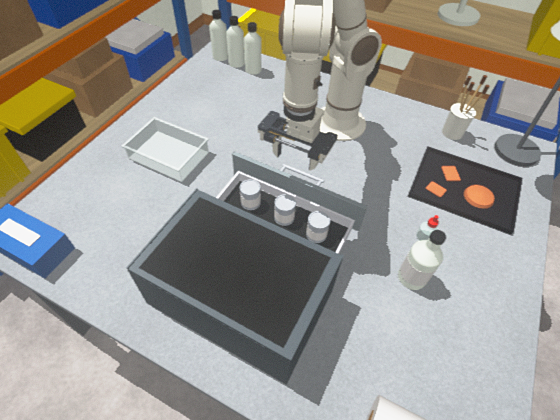

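```bash
cat >> h.py <<'E'
Q=rotdown(-np.pi/2-.021)
TINS=dict(left=(.6043,.1497),middle=(.5944,.0409),right=(.5920,-.0754))
ZG=.096
def fz(n=14):
    a=[]
    for _ in range(n): manip.sleep(.04); a.append(manip.current_force())
    a=np.array(a); return a.mean(0).round(2),a.std(0).round(2)
E
cat > heft.py <<'E'
from h import *
import sys
t=sys.argv[1]; x,y=TINS[t]
p=manip.current_tool_pos()
if p[2]<.165: manip.servo_line([p[0],p[1],.17],vel=.2)
manip.servo_line([x,y,max(.17,.0)] if t!='left' else [x,y,.2],Q,vel=.22)
manip.servo_line([x,y,.135],vel=.15)
e=fz(8); print('empty',e)
ok=True
for z in (.115,ZG):
    manip.servo_line([x,y,z],vel=.06); f=manip.current_force(); print(z,f.round(1))
    if abs(f[2])>6: ok=False; print('CONTACT'); break
if ok:
    effector.close(25); print('gap',manip.current_finger_gap(),manip.current_force().round(1))
    manip.servo_line([x,y,ZG+.045],vel=.09)
    l=fz(); print('loaded',l,'diff',(l[0]-e[0])[2], 'gap',manip.current_finger_gap())
    c=viewer.get_image('side'); cv2.imwrite(f"pics/h_{t}.png",c[130:290,150:350,::-1].repeat(3,0).repeat(3,1))
print(manip.current_clock())
E
python3 heft.py left
```

```text
empty (array([-0.15, -0.23, -0.02]), array([0.36, 0.34, 0.17]))
0.115 [-0.4  0.   1.4]
0.096 [-0.2  0.5  0.3]
gap 0.06011144296449126 [0.2 0.9 1.6]
loaded (array([-0.01,  0.04, -2.39]), array([0.42, 0.36, 0.45])) diff -2.37 gap 0.06004493961372161
26.3833
```

```bash
ls pics
```

```text
a_scene.png
a_side.png
a_wrist.png
c2.png
c3.png
cmp.png
h_left.png
s2.png
s3.png
s4.png
s5.png
s6.png
s7.png
sc4.png
sc7.png
w1.png
w2.png
w3.png
w3z.png
w7.png
z1.png
z2.png
```

View pics/h_left.png

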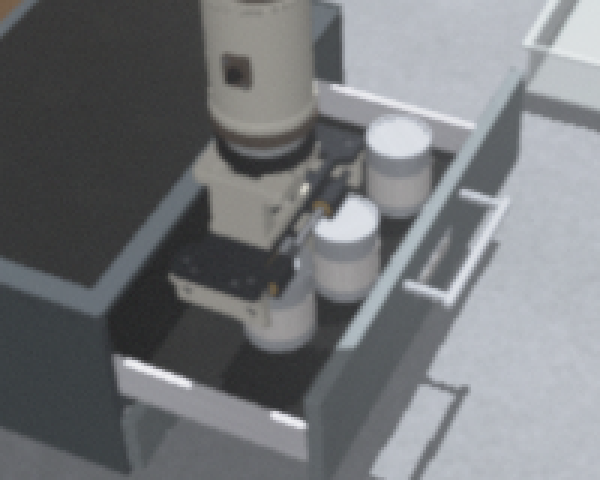

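```bash
cat > setd.py <<'E'
from h import *
import sys
x,y=TINS[sys.argv[1]]
manip.servo_line([x,y,ZG+.010],vel=.1)
manip.servo_line([x,y,ZG],vel=.03); manip.sleep(.1); print('down',manip.current_force().round(1))
effector.open_jaws(); manip.servo_line([x,y,.17],vel=.18)
print(manip.current_clock())
E
python3 setd.py left && python3 heft.py middle
```

```text
down [ 0.2 -0.7 -1.3]
28.7417
empty (array([-0.12, -0.08,  0.2 ]), array([0.62, 0.41, 0.57]))
0.115 [0.1 1.1 0.3]
0.096 [ 0.2  0.4 -1. ]
gap 0.05854426552109823 [0.6 0.2 1.5]
loaded (array([ 0.3 , -0.05, -4.65]), array([0.41, 0.36, 0.58])) diff -4.8500000000000005 gap 0.058672535932093
32.975
```

View pics/h_middle.png

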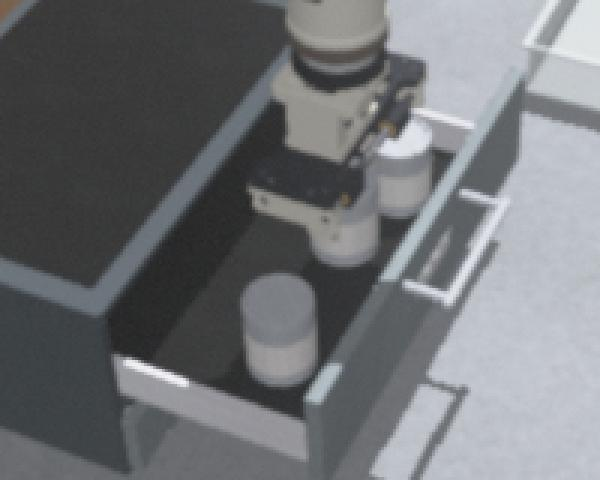

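```bash
python3 setd.py middle && python3 heft.py right
```

```text
down [ 0.1  0.2 -1.8]
35.35
empty (array([-0.04,  0.19, -0.1 ]), array([0.43, 0.79, 0.43]))
0.115 [-0.5 -0.2  0.4]
0.096 [ 0.7 -0.9  0.9]
gap 0.06009025292571901 [-0.5 -0.6  0.5]
loaded (array([ 0.03, -0.11, -1.4 ]), array([0.67, 0.54, 0.55])) diff -1.2999999999999998 gap 0.06037417375123986
39.5833
```

View pics/h_right.png

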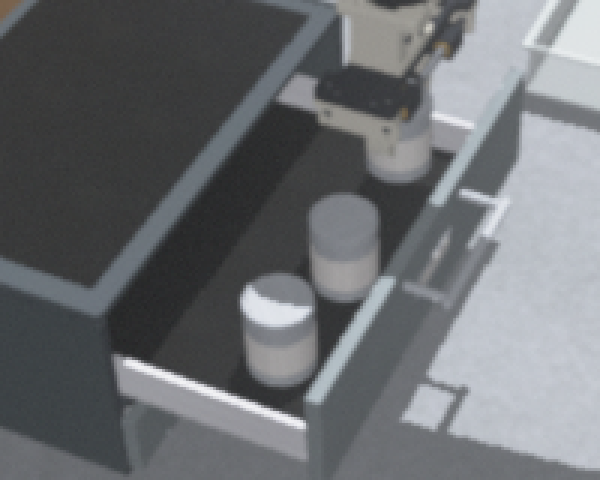

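```bash
python3 setd.py right && python3 heft.py middle
python3 - <<'E'
from h import *
x,y=TINS['middle']
manip.servo_line([x,y,ZG+.14],vel=.1); manip.sleep(.5)
print(fz(),manip.current_tool_pos(),manip.current_joint_velocities().round(3),manip.current_finger_gap())
for n in ('side','scene'): cv2.imwrite(f"pics/f_{n}.png",viewer.get_image(n)[:,:,::-1])
print(manip.current_clock())
E
```

```text
down [ 0.8 -1.2  0. ]
41.9417
empty (array([-0.17, -0.12, -0.05]), array([0.35, 0.56, 0.58]))
0.115 [ 0.5 -0.1  0.5]
0.096 [ 0.5  0.6 -0.4]
gap 0.05888179102942141 [-0.5  0.3  0.9]
loaded (array([-0.15,  0.2 , -4.59]), array([0.58, 0.62, 0.46])) diff -4.54 gap 0.0589131523114999
46.2
(array([-0.25,  0.09, -4.44]), array([0.3 , 0.64, 0.63])) [0.59442319 0.04085924 0.23601682] [-0.002 -0.     0.    -0.    -0.002  0.001  0.   ] 0.05873370749959111
48.4833
```

```bash
ls pics | wc -l
```

```text
26
```

View pics/f_side.png

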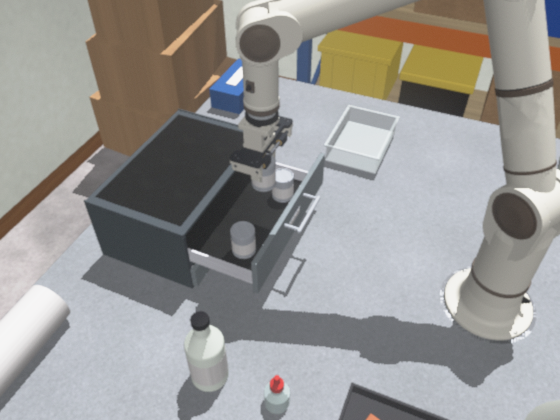

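View pics/f_scene.png

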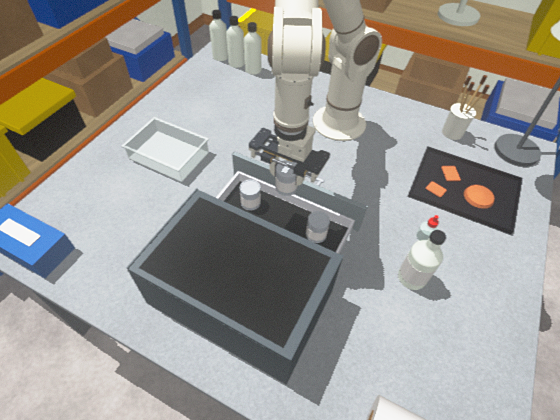

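```bash
python3 -c "
from bench import manip
print(manip.current_clock()); manip.hand_in()"
```

```text
48.4833
the job is handed in; nothing more can be done
```

The job is handed in at 48.5 s, with the heaviest tin (the middle one) held still about 14 cm above where it stood.

- **Drawer:** I pulled the upper drawer by its handle until the force rose to about 15 N at the stop. The handle had travelled about 171 mm, so the drawer started slightly open.
- **Weighing:** I hefted the tins left, middle, right, setting each back before taking the next. They pulled about 2.4 N, 4.7 N and 1.3 N (roughly 0.24, 0.48 and 0.13 kg), so the middle tin is clearly the heaviest. I then took it up again.
- **Last checks:** The wrist read −4.4 N vertically, joint speeds were about zero, and the tin looked upright in the final pictures. The other two tins were standing in the drawer, which looked still fully out. The lower drawer, bottle, dropper jar and tub looked unmoved.

**What disagreed:**
- **First pull missed:** The visible fingertips were about 25–28 mm higher than the reported tool point, so the first attempt passed over the handle without touching it. I lowered the later handle and tin positions to suit.
- **Finger gap:** It read 58.5–58.9 mm on the middle tin against 60 mm on the others. The grip stayed steady, and I did not find the cause.

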